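# Index the drill jig's star wheel to the brass blank and set the guide

## Robot

A 6-joint arm with a two-finger parallel gripper is mounted at the origin on a cart in front of the work surface, level with it; the furniture and walls round the work are solid. World frame = base frame: x ahead of the robot, y to its left, z up, the work surface at z = 0. Lengths are in m, angles in degrees, forces in N, time in s.
With the tool pointing down it reaches from about 0.35 to 0.875 m from the base axis. Payload 4.2 kg.
Tool frame: the origin (TCP) lies on the centre line of the jaws, within the pads' length; the fingertips stand 19 mm ahead of it and the grasp point (between the pads) is the TCP; z points along the fingers, y is the line along which they close (so a half turn about z gives the same grasp; the last joint's range is limited). The gripper opens to 87 mm and grips with 3 to 60 N. Pads are 19 mm wide; open, the fingers measure 117 mm over their backs; the gripper's body (75 mm by 190 mm) begins 51 mm behind the grasp point.
Start: joints at [87.353, 22.042, 0.453, 0, -68.411, -14.817], TCP at [0.188, 0.596, 0.242] pointing down, gripper open.
Joint ranges: [-179.83, 179.83], [-69.29, 118.12], [-61.27, 80.66], [-181.25, 117.63], [-171.15, -9.14], [-177.46, 177.46]. Speed limits (degrees/s): [159.86, 159.86, 180, 180, 180, 180].

## Interface

Orientations are given as a 3x3 rotation matrix whose columns are the frame's x, y, z axes.
In Python, from station import sense, capture, finish_job, search_frame, masks_of gives the robot as it stands.
- The arm moves only by the tool drive_tool, never from a script. Its argument "rows" is a list of rows, each a list of 7 numbers: the opening in per cent of the stroke, from 0 (shut) to 100 (fully open), then the shift along the world's x, y, z in mm, then the turn, a rotation vector about the world's x, y, z in rad. In form: [[fingers, dx, dy, dz, wx, wy, wz], ...]. A call has 1 to 5 rows; each row shifts and turns the commanded pose from where the row before left it; what a row does not reach is not made up. A row lasts 1/12 s, in which the tool goes at most 41.7 mm and 7.16 degrees, less where a joint would pass 70% of its speed; a pose out of reach is approached as far as the arm can. A call is refused whole if a number of a shift passes 41.7 or a number of a turn 0.125, either way. A call with a gripper value outside its range is refused whole. The fingers move at their own pace and stop on an object; the grip force is fixed at half the most. Time passes only in rows, so rows that do not move let the fingers close. It gives the time, the measured TCP pose, the force, the opening and the grip force at its end, in the units of the state.
- sense(): the state, without advancing time (a new reading comes with each control period).
- capture(name): name is "scene" or "top"; returns a dict with "frame" (420x560x3 uint8, red, green, blue), "z_map" (420x560 float32, m along the optical axis (not along the pixel's ray), 0 where there is no reading), "fx", "fy", "cx", "cy" (pixels), "R" (3x3) and "t" (3): a world point X has camera coordinates R X + t. Camera axes: x right, y down, z forward; pixel columns grow to the right and rows downward; lengths in m; the calibration is good to about 2 mm. A picture is of the moment at which its call begins.
- finish_job(): hands the job in; it is judged then, once.
Trained networks look in a picture, given as the dict that the camera call returned (one of the last four; its "shot" number tells which), for a name from the list of things; names that differ only in an ending like _2 or _b are one class to them, and where a whole thing is asked for, a point or a joint stands for the part that bears it (a point fixed in the world has none). Each returns a list of dicts, best first, with "p" (0 to 1); they miss things now and then, are a little off and sometimes report something else, mostly with a low value. They report only what shows in the picture. A call takes as long as a camera call.
- search_frame(label, picture): "xy" ([column, row] in pixels, amid what is visible of it).
- masks_of(label, picture): "region" (420x560 bool, what is visible of it) and "xy" ([column, row] in pixels, amid what is visible of it).
The state is a dict: "time_s": time; "joints": joint angles; "joint_velocities": joint speeds; "effort": joint torques, N m; "tcp_pos": TCP position; "ee_rot": TCP orientation; "wrist_force": force on the tool from outside, world axes, zero at the start; "moment": the same for the moment, N m; "gripper_width": opening from 0.0 (shut) to 1.0 (fully open); "gripper_force": force on a finger pad.
Only numpy, scipy, OpenCV 4.12 (cv2) and the standard library are available. Lean on these libraries where they do the work, as an engineer would, in place of code of your own. Each camera call takes 0.05 s, during which the arm holds its last target. There are 200 camera calls.

## Task

The brass stud in the green drill jig is the next one to be drilled. With a fingertip, flick the lobes at the edge of the jig's star wheel clockwise (seen from above, as the yellow arrow shows) until the brass stud clicks into place under the drill guide, without letting it go past; then press the guide's red cap fully down, so that its sleeve sits over the stud, and leave it down. Do not touch or lift the studs, and leave everything else on the bench alone.

Things in the scene. Friction and masses are not known exactly. Their poses are not given: they have to be found in the camera images.
- jig: Green cast indexing drill jig, fixed to the bench; base plate 184 x 144 x 12 mm. Origin on the bench top, on the upright axis of the star wheel; z up. Its front, with a yellow arrow showing clockwise, faces its -x; the drill guide stands at x = +30 mm, y = 0, on an arm from a round column at x = +80 mm (column and arm top out at 106 mm). Every part of the base under the lobes is below 25 mm.
- wheel_mid (a point): Centre of the steel star wheel, on its axis at the height of its top face, 42 mm above the bench; underside 26 mm. Disc 92 mm across with six round-ended finger lobes, 16 mm wide, as thick as the disc, out to 64 mm from the axis; the gaps between lobe ends are 40 mm wide. Lobes rest at 30, 90, ... 330 degrees, nests at 0, 60, ... 300 degrees in the jig frame (from +x toward +y).
- star_wheel (a joint): Angle of the star wheel, rad; 0 at the start, grows clockwise from above (front edge moves toward +y of the jig). One click is 60 degrees (1.047). Push a lobe a little over half a click (about 5 N) and the wheel springs on by itself to the next click; let go earlier, it springs back. It can turn both ways without end, 0.02 rad of play at rest.
- guide (a joint): Travel of the drill guide, m: 0 = raised (start), 0.016 = fully down at its stop. It slides straight down, needs about 4 to 5 N, and stays where it is left.
- guide_top (a point): Centre of the top of the drill guide's round red push cap (32 mm across), 122 mm above the bench when raised, 106 mm when down; moves with the guide. Under it an upright steel sleeve, 23 mm outside, 16.6 mm inside, lower end 76 mm above the bench when raised, 60 mm when down: it slips over the top 10 mm of a stud standing in line, and is blocked by one that is not.
- stud_brass: Plain brass stud, the blank still to be drilled: upright round bar, 12 mm across, 26 mm long, loose in a dark cup-shaped nest (13.8 mm bore, rim 54 mm above the bench), 30 mm from the wheel axis. Origin at the centre of its foot, 44 mm above the bench. At the start it is 1 to 4 clicks, turning clockwise, from the place under the guide.
- stud_steel1: One of five steel studs, already drilled (dark hole in the top); same size and origin as the brass one, in another nest of the wheel.
- stud_steel2: One of five steel studs, already drilled (dark hole in the top); same size and origin as the brass one, in another nest of the wheel.
- stud_steel3: One of five steel studs, already drilled (dark hole in the top); same size and origin as the brass one, in another nest of the wheel.
- stud_steel4: One of five steel studs, already drilled (dark hole in the top); same size and origin as the brass one, in another nest of the wheel.
- stud_steel5: One of five steel studs, already drilled (dark hole in the top); same size and origin as the brass one, in another nest of the wheel.
- glue_bottle: White glue bottle with a red nozzle, 34 x 52 x 131 mm, standing behind the jig; origin at the centre of its underside. A bystander, to be left alone.
- screwdriver_flat: Red-handled screwdriver, 201 mm long, lying right of the jig; origin at the centre of its underside. A bystander, to be left alone.
- screwdriver_small: Teal-handled screwdriver, 176 mm long, lying right of the jig; origin at the centre of its underside. A bystander, to be left alone.
- tape_measure: Red and black tape measure, 58 x 74 x 28 mm, left of the jig; origin at the centre of its underside. A bystander, to be left alone.
- drill_chuck: Small keyless drill chuck, 23 x 46 x 23 mm, lying behind the jig; origin at the centre of its underside. A bystander, to be left alone.
- tin_wax: Flat round tin with a red lid, 70 mm across, 27 mm high, behind and left of the jig; origin at the centre of its underside. A bystander, to be left alone.

How it is judged:
By the outcome, as a careful person would: the job done as asked, in the order asked, and still so for the second after the job is handed in, with the robot touching nothing.
It also fails if it takes over 54 s, if anything falls off the work surface, if the arm or the gripper's body presses on something with over 40 N, if the wrist force passes 120 N, or if a joint passes its speed limit or range.

## Working session

There is one attempt and no reset: what is moved stays moved. The work goes in short steps, Python scripts to look and compute and a tool call to move; the robot and the scene stay as the last step left them, time stands still between calls to the robot, and variables do not carry over. Pictures are saved under pics/ and viewed, at most 10 in all, crops included, and the job is handed in when it is done.

Besides the shell and the picture viewer there is one more tool, called after "Emit:" by a JSON object that holds its "op" and its "data". drive_tool: Moves the arm, as the interface text tells. Its arguments: {"type":"object","properties":{"rows":{"type":"array"}},"required":["rows"]}

```bash
mkdir -p pics; cat > h.py <<'E'
import numpy as np, cv2
from station import *
def world(P,uv,z=None):
    u,v=int(round(uv[0])),int(round(uv[1]))
    d=P["z_map"][v,u]
    R,t=np.array(P["R"]),np.array(P["t"])
    ray=np.array([(uv[0]-P["cx"])/P["fx"],(uv[1]-P["cy"])/P["fy"],1])
    if z is not None:
        c=-R.T@t; w=R.T@ray; return c+w*(z-c[2])/w[2]
    return R.T@(ray*d-t)
def save(P,n,crop=None,s=1):
    f=P["frame"]
    if crop: f=f[crop[1]:crop[3],crop[0]:crop[2]]
    f=cv2.resize(f,None,fx=s,fy=s,interpolation=cv2.INTER_CUBIC)
    cv2.imwrite("pics/"+n,f[:,:,::-1])
E
python3 - <<'E'
from h import *
np.set_printoptions(precision=4,suppress=True)
A=capture("scene");B=capture("top")
c=np.vstack([A["frame"],B["frame"]])
save(A,"a.png");save(B,"b.png")
for P,n in((A,"scene"),(B,"top")):
    print(n,"cam",-np.array(P["R"]).T@P["t"])
    for l in["jig","wheel_mid","guide_top","stud_brass","stud_steel1","glue_bottle","tin_wax","tape_measure"]:
        for r in search_frame(l,P)[:6 if'steel'in l else 2]: print(l,round(r["p"],2),np.round(r["xy"],1),world(P,r["xy"]))
s=sense();print(s["time_s"],s["tcp_pos"],s["ee_rot"],s["wrist_force"],s["gripper_width"])
E
```

```text
scene cam [0.1488 0.4458 0.6929]
jig 0.78 [312.6 231.6] [ 0.5181 -0.3227  0.0434]
wheel_mid 0.74 [315.  226.4] [ 0.5221 -0.3432  0.0431]
wheel_mid 0.26 [223.7 206.7] [ 0.7265 -0.277   0.0729]
guide_top 0.52 [309.5 192.3] [ 0.5452 -0.3593  0.1196]
guide_top 0.45 [323.8 208.5] [ 0.5187 -0.381   0.0708]
stud_brass 0.53 [326.1 219.2] [ 0.5024 -0.3593  0.0597]
stud_steel1 0.7 [309.  231.9] [ 0.5258 -0.32    0.0417]
stud_steel1 0.59 [303.2 214.6] [ 0.5512 -0.3405  0.0682]
stud_steel1 0.56 [319.3 224.5] [ 0.5058 -0.3309  0.0622]
stud_steel1 0.46 [325.6 210.2] [ 0.5455 -0.4524  0.0135]
glue_bottle 0.83 [225.7 210.1] [ 0.7217 -0.277   0.0648]
glue_bottle 0.62 [304.1 212.4] [ 0.55   -0.3426  0.0734]
tin_wax 0.71 [185.5 289.5] [ 0.6646 -0.0516  0.0299]
tape_measure 0.95 [231.8 303.9] [ 0.5608 -0.0624  0.0305]
top cam [ 0.5337 -0.3613  1.0729]
jig 0.83 [275.2 240.4] [ 0.5318 -0.3551  0.0506]
jig 0.45 [275.2 245.3] [ 0.5209 -0.3555  0.0549]
wheel_mid 0.83 [276. 246.] [ 0.5194 -0.3573  0.052 ]
guide_top 0.67 [286.6 232.6] [ 0.5488 -0.3787  0.1212]
guide_top 0.38 [278.1 245.5] [ 0.5206 -0.3619  0.0494]
stud_brass 0.65 [395.6 287.6] [ 0.4335 -0.6303  0.0298]
glue_bottle 0.75 [253.8 150.8] [ 0.724  -0.3032  0.0925]
tin_wax 0.7 [152.7 176.7] [ 0.6694 -0.069   0.0283]
tape_measure 0.97 [157.2 218.1] [ 0.5746 -0.0833  0.0265]
tape_measure 0.67 [194.4 172.8] [ 0.6832 -0.162   0.015 ]
0.9 [0.1875 0.5962 0.2416] [[ 0.9539 -0.3001  0.    ]
 [-0.3001 -0.9539  0.    ]
 [ 0.     -0.     -1.    ]] [-0.5189 -0.6063 -0.332 ] 1.000649690596553
```

View pics/a.png

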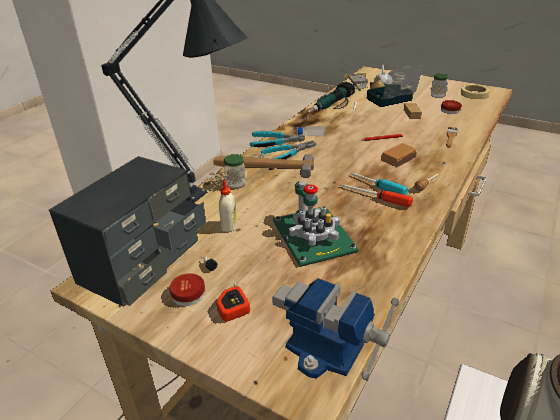

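View pics/b.png

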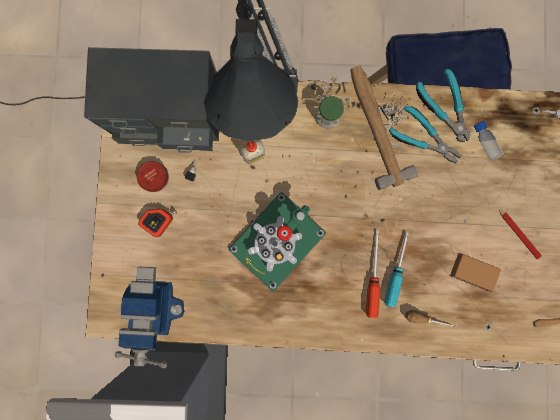

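```bash
python3 - <<'E'
from h import *
np.set_printoptions(precision=4,suppress=True)
B=capture("top");A=capture("scene")
b=cv2.resize(B["frame"][185:297,220:335],None,fx=5,fy=5,interpolation=cv2.INTER_CUBIC)
cv2.imwrite("pics/c.png",b[:,:,::-1])
a=cv2.resize(A["frame"][170:270,260:370],None,fx=6,fy=6,interpolation=cv2.INTER_CUBIC)
cv2.imwrite("pics/d.png",a[:,:,::-1])
# base plate by depth and colour
f=B["frame"].astype(int)
g=(f[...,1]>f[...,0]+15)
g[:190]=0;g[295:]=0;g[:,:222]=0;g[:,332:]=0
v,u=np.nonzero(g)
W=np.array([world(B,(x,y)) for x,y in zip(u,v)])
k=(W[:,2]<0.025);W=W[k]
print(len(W),np.median(W[:,2]))
W=np.array([world(B,(x,y),0.012) for x,y in zip(u[k],v[k])])
r=cv2.minAreaRect((W[:,:2]*1000).astype(np.float32));print(r)
# lamp heights
for p in [(250,60),(250,110),(250,130),(290,90),(213,80),(146,290),(142,340),(302,213)]: print(p,world(B,p))
E
```

```text
2681 0.01291019372205196
((531.0889892578125, -358.716796875), (142.2394256591797, 182.21949768066406), 49.21835708618164)
(250, 60) [ 0.7448 -0.3219  0.5435]
(250, 110) [ 0.7026 -0.3195  0.4809]
(250, 130) [ 0.6812 -0.3188  0.4593]
(290, 90) [ 0.7437 -0.3719  0.4425]
(213, 80) [ 0.7565 -0.2626  0.4377]
(146, 290) [ 0.4205 -0.089   0.1099]
(142, 340) [ 0.3212 -0.0903  0.1264]
(302, 213) [ 0.5913 -0.4103  0.109 ]
```

View pics/c.png

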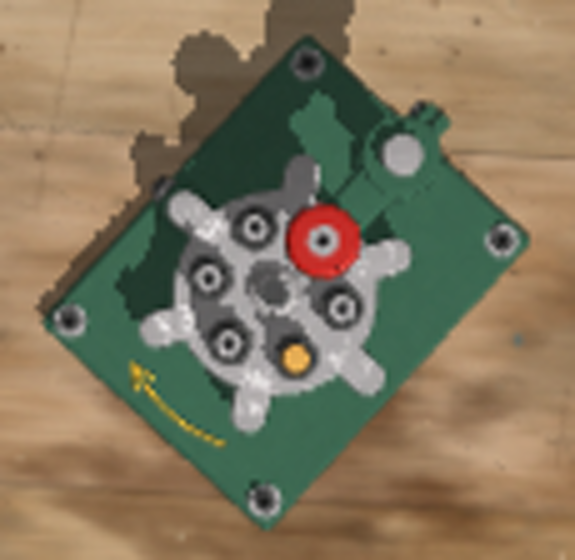

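View pics/d.png

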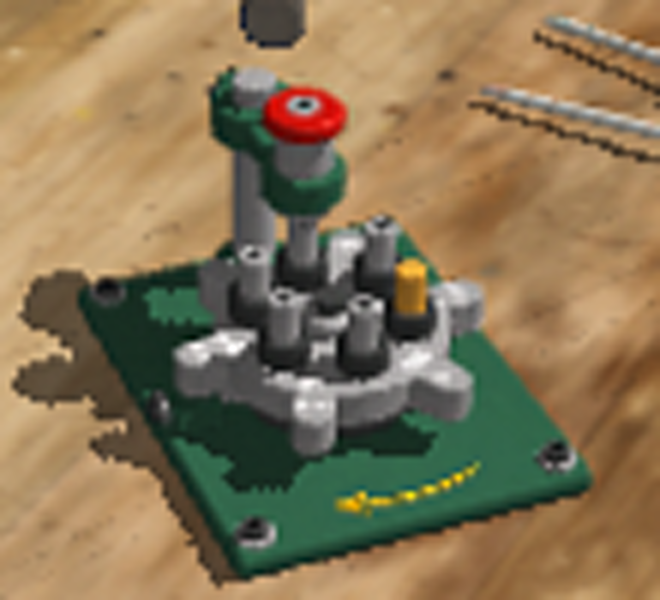

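```bash
python3 - <<'E'
from h import *
np.set_printoptions(precision=4,suppress=True)
B=capture("top");A=capture("scene")
tb=lambda x,y:(220+(x+.5)/5-.5,185+(y+.5)/5-.5)
ta=lambda x,y:(260+(x+.5)/6-.5,170+(y+.5)/6-.5)
bo=[world(B,tb(*p),0.015)[:2] for p in((307,62),(502,240),(263,500),(70,320))]
bo=np.array(bo);c=bo.mean(0);l=(bo[0]-bo[3]+bo[1]-bo[2]);s=bo[0]-bo[1]+bo[3]-bo[2]
print(c,np.degrees(np.arctan2(l[1],l[0])),np.degrees(np.arctan2(s[1],s[0]))-90,np.linalg.norm(l)/2,np.linalg.norm(s)/2)
def tri(pa,pb):
    M=[];q=[]
    for P,(u,v) in((A,pa),(B,pb)):
        R,t=np.array(P["R"]),np.array(P["t"])
        for a,f,cc,i in((u,P["fx"],P["cx"],0),(v,P["fy"],P["cy"],1)):
            k=(a-cc)/f; M.append(R[i]-k*R[2]); q.append(k*t[2]-t[i])
    return np.linalg.lstsq(np.array(M),np.array(q),rcond=None)[0]
for n,pa,pb in(("cap",(306,104),(322.5,241)),("brass",(412,267),(296,357)),("hub",(330,303),(272,288)),("s1",(253,257),(254,227)),("s2",(284,297),(208,277)),("s3",(366,303),(228,343)),("s4",(381,224),(343,307))):
    print(n,tri(ta(*pa),tb(*pb)))
cen=np.mean([world(B,tb(*p),.07)[:2] for p in((296,357),(254,227))]+[world(B,tb(*p),.07)[:2] for p in((208,277),(343,307))],0);print("studs c",cen)
# colour based cap
f=B["frame"].astype(int);m=(f[...,0]>150)&(f[...,1]<70);m[:215]=0;m[250:]=0;m[:,:270]=0;m[:,300:]=0
v,u=np.nonzero(m);print("cap red",len(u),world(B,(u.mean(),v.mean()),.121))
E
```

```text
[ 0.5314 -0.3585] -40.917373954731495 -40.91883560921186 0.1621884145981575 0.12174527748770059
cap [ 0.5488 -0.3732  0.125 ]
brass [ 0.4988 -0.3638  0.0723]
hub [ 0.5278 -0.3525  0.053 ]
s1 [ 0.5552 -0.3436  0.071 ]
s2 [ 0.5326 -0.3243  0.0722]
s3 [ 0.5039 -0.3341  0.0729]
s4 [ 0.5211 -0.3837  0.0728]
studs c [ 0.5261 -0.3542]
cap red 116 [ 0.5481 -0.3742  0.121 ]
```

Emit:
{"op": "drive_tool", "data": {"rows": [[0,30,-25,10,0,0,-0.1],[0,32,-26,5,0,0,-0.1],[0,32,-26,5,0,0,-0.1],[0,32,-26,0,0,0,-0.1],[0,32,-26,0,0,0,-0.03]]}}

```text
time_s: 1.52
tcp_pos: [0.3467, 0.466, 0.2622]
ee_rot: [[0.74, -0.673, 0.001], [-0.673, -0.74, 0.001], [-0.0, -0.001, -1.0]]
wrist_force: [1.6, 0.4, -0.4]
gripper_width: 0.708
gripper_force: 0.0
```

Emit:
{"op": "drive_tool", "data": {"rows": [[0,14,-38,0,0,0,0.024],[0,14,-38,0,0,0,0],[0,14,-38,0,0,0,0],[0,14,-38,0,0,0,0],[0,5,-40,0,0,0,0]]}}

```text
time_s: 1.93
tcp_pos: [0.4076, 0.2736, 0.2617]
ee_rot: [[0.758, -0.653, 0.001], [-0.653, -0.758, 0.0], [0.0, -0.001, -1.0]]
wrist_force: [1.1, -0.4, -0.2]
gripper_width: 0.326
gripper_force: 0.0
```

Emit:
{"op": "drive_tool", "data": {"rows": [[0,5,-40,0,0,0,0],[0,5,-40,0,0,0,0],[0,0,-40,0,0,0,0],[0,0,-40,0,0,0,0],[0,0,-40,0,0,0,0]]}}

```text
time_s: 2.35
tcp_pos: [0.4161, 0.0733, 0.2619]
ee_rot: [[0.758, -0.652, 0.001], [-0.652, -0.758, 0.0], [0.0, -0.001, -1.0]]
wrist_force: [-0.1, -0.5, 0.4]
gripper_width: 0.012
gripper_force: 0.0
```

Emit:
{"op": "drive_tool", "data": {"rows": [[0,5,-40,0,0,0,0],[0,5,-40,0,0,0,0],[0,5,-40,0,0,0,0],[0,5,-40,0,0,0,0],[0,5,-40,0,0,0,0]]}}

```text
time_s: 2.77
tcp_pos: [0.4413, -0.1269, 0.2621]
ee_rot: [[0.758, -0.652, 0.001], [-0.652, -0.758, 0.0], [0.001, -0.001, -1.0]]
wrist_force: [0.9, 0.8, 0.1]
gripper_width: 0.009
gripper_force: 0.0
```

Emit:
{"op": "drive_tool", "data": {"rows": [[0,0,-40,0,0,0,0],[0,0,-40,0,0,0,0],[0,0,-40,-20,0,0,0],[0,0,-40,-40,0,0,0],[0,0,-40,-40,0,0,0]]}}

```text
time_s: 3.18
tcp_pos: [0.4418, -0.3033, 0.1841]
ee_rot: [[0.757, -0.653, 0.003], [-0.653, -0.757, -0.001], [0.003, -0.001, -1.0]]
wrist_force: [1.3, 0.4, -1.2]
gripper_width: 0.001
gripper_force: 0.0
```

Emit:
{"op": "drive_tool", "data": {"rows": [[0,2,-32,-20,0,0,0],[0,0,0,-20,0,0,0],[0,0,0,0,0,0,0]]}}

```text
time_s: 3.43
tcp_pos: [0.4406, -0.3332, 0.1393]
ee_rot: [[0.755, -0.655, -0.008], [-0.655, -0.755, 0.005], [-0.009, 0.002, -1.0]]
wrist_force: [-1.3, 0.8, -0.2]
gripper_width: 0.005
gripper_force: 0.0
```

```bash
python3 - <<'E'
from h import *
np.set_printoptions(precision=4,suppress=True)
B=capture("top");A=capture("scene")
a=cv2.resize(A["frame"][170:270,260:370],None,fx=4,fy=4,interpolation=cv2.INTER_CUBIC)
b=cv2.resize(B["frame"][190:290,225:335],None,fx=4,fy=4,interpolation=cv2.INTER_CUBIC)
cv2.imwrite("pics/e.png",np.vstack([a,b])[:600,:,::-1] if 0 else cv2.resize(np.hstack([a,b]),(800,364))[:,:,::-1])
s=sense();print(s["tcp_pos"],s["joints"],s["wrist_force"])
E
```

```text
[ 0.4432 -0.333   0.1438] [-20.1591  20.5129 -17.2782   0.0216 -52.3001  69.4202] [0.2953 0.4272 0.8999]
```

View pics/e.png

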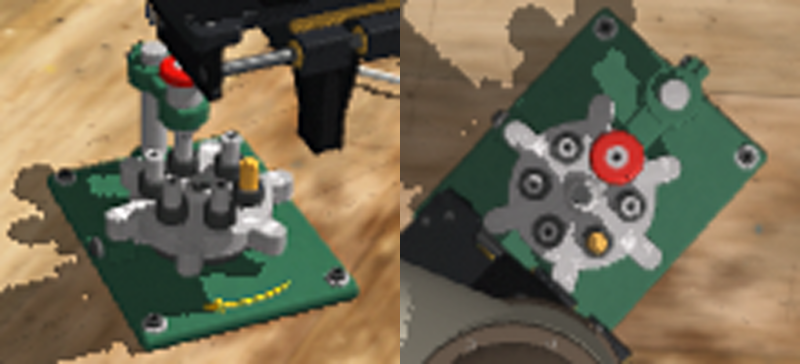

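Emit:
{"op": "drive_tool", "data": {"rows": [[0,0,-27,-10,0,0,0],[0,0,0,-20,0,0,0],[0,0,0,-20,0,0,0],[0,0,0,-20,0,0,0],[0,0,0,0,0,0,0]]}}

```text
time_s: 3.95
tcp_pos: [0.4426, -0.3584, 0.0726]
ee_rot: [[0.758, -0.652, -0.003], [-0.652, -0.758, 0.002], [-0.004, 0.001, -1.0]]
wrist_force: [-0.2, 0.6, -1.8]
gripper_width: 0.006
gripper_force: 0.0
```

Emit:
{"op": "drive_tool", "data": {"rows": [[0,1,-1,-12,0,0,0],[0,0,0,-11,0,0,0],[0,0,0,0,0,0,0],[0,0,0,0,0,0,0]]}}

```text
time_s: 4.28
tcp_pos: [0.445, -0.3607, 0.0519]
ee_rot: [[0.759, -0.652, 0.001], [-0.652, -0.759, -0.0], [0.001, -0.0, -1.0]]
wrist_force: [-0.0, -0.3, 0.3]
gripper_width: 0.003
gripper_force: 0.0
```

```bash
cat > st.py <<'E'
from h import *
np.set_printoptions(precision=4,suppress=True)
O=np.array([.5263,-.354]);y=np.radians(-40.9);ex=np.array([np.cos(y),np.sin(y)]);ey=np.array([-ex[1],ex[0]])
s=sense();p=np.array(s["tcp_pos"]);d=p[:2]-O
print("t",s["time_s"],"tcp",p,"jig mm",d@ex*1e3,d@ey*1e3,"F",s["wrist_force"])
def brass(P):
    h=cv2.cvtColor(P["frame"],cv2.COLOR_RGB2HSV)
    m=(h[...,0]>14)&(h[...,0]<27)&(h[...,1]>120)&(h[...,2]>130)
    m&=(P["z_map"]<1.073-.055)&(P["z_map"]>.97)
    v,u=np.nonzero(m)
    k=[(a,b) for a,b in zip(u,v) if np.linalg.norm(world(P,(a,b),.07)[:2]-O)<.045]
    if not k: return print("no brass")
    w=world(P,np.mean(k,0),.07)[:2]-O
    print("brass",len(k),"r",np.linalg.norm(w)*1e3,"ang jig",np.degrees(np.arctan2(w@ey,w@ex)))
B=capture("top");brass(B)
E
python3 st.py
```

```text
t 4.2833 tcp [ 0.445  -0.3607  0.0519] jig mm -57.019852671685456 -58.299201731194174 F [-0.0453 -0.2734  0.2657]
brass 14 r 30.82669072568807 ang jig -121.14186442152521
```

Emit:
{"op": "drive_tool", "data": {"rows": [[0,4,7,-1,0,0,0],[0,5,6,0,0,0,0],[0,5,6,0,0,0,0],[0,5,6,0,0,0,0],[0,5,6,0,0,0,0]]}}

```text
time_s: 4.75
tcp_pos: [0.4638, -0.3285, 0.0493]
ee_rot: [[0.757, -0.653, -0.011], [-0.653, -0.757, 0.003], [-0.01, 0.004, -1.0]]
wrist_force: [-6.1, -0.5, -0.4]
gripper_width: 0.006
gripper_force: 2.5
```

```bash
python3 st.py
```

```text
t 4.75 tcp [ 0.4638 -0.3285  0.0493] jig mm -63.93273984101378 -21.70001167345427 F [-6.097  -0.465  -0.4012]
brass 10 r 29.289974597297203 ang jig -142.73659970201956
```

Emit:
{"op": "drive_tool", "data": {"rows": [[0,6,5,0,0,0,0],[0,6,5,0,0,0,0]]}}

```text
time_s: 4.97
tcp_pos: [0.4807, -0.3194, 0.0502]
ee_rot: [[0.758, -0.653, -0.0], [-0.653, -0.758, 0.0], [-0.0, 0.0, -1.0]]
wrist_force: [-0.4, 0.5, -0.6]
gripper_width: 0.003
gripper_force: 0.3
```

```bash
python3 st.py
```

```text
t 4.9667 tcp [ 0.4807 -0.3194  0.0502] jig mm -57.060931682654385 -3.705457708791676 F [-0.4379  0.4674 -0.5919]
no brass
```

Emit:
{"op": "drive_tool", "data": {"rows": [[0,-15,13,0,0,0,0],[0,-15,13,0,0,0,0],[0,0,0,0,0,0,0]]}}

```text
time_s: 5.27
tcp_pos: [0.4489, -0.2919, 0.05]
ee_rot: [[0.758, -0.652, -0.001], [-0.652, -0.758, 0.001], [-0.002, -0.0, -1.0]]
wrist_force: [-0.1, 0.7, -0.4]
gripper_width: 0.009
gripper_force: 0.0
```

```bash
python3 st.py; python3 -c "
from h import *
A=capture('scene');B=capture('top')
a=A['frame'][170:270,260:370];b=B['frame'][190:290,225:335]
cv2.imwrite('pics/f.png',cv2.resize(np.hstack([a,b]),(792,360),interpolation=cv2.INTER_CUBIC)[:,:,::-1])"
```

```text
t 5.2667 tcp [ 0.4489 -0.2919  0.05  ] jig mm -99.18706881294855 -3.7758002454387687 F [-0.1151  0.7401 -0.3673]
brass 25 r 30.888925040440945 ang jig -179.6617522383367
```

View pics/f.png

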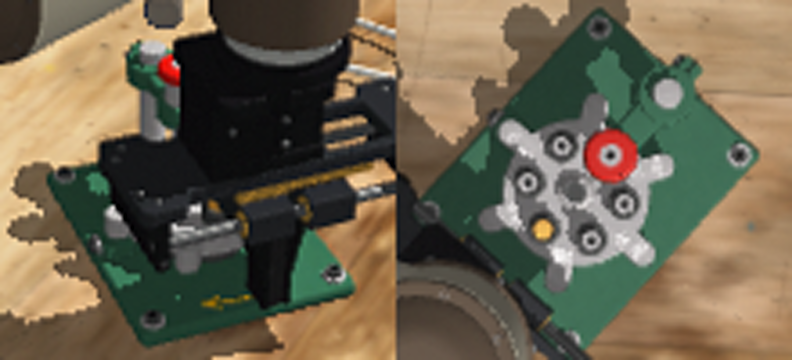

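Emit:
{"op": "drive_tool", "data": {"rows": [[0,-18,-21,0,0,0,0],[0,-18,-21,0,0,0,0],[0,16,-14,0,0,0,0],[0,16,-14,0,0,0,0],[0,0,0,0,0,0,0]]}}

```text
time_s: 5.83
tcp_pos: [0.4509, -0.3677, 0.0507]
ee_rot: [[0.758, -0.653, 0.006], [-0.653, -0.758, -0.004], [0.007, -0.001, -1.0]]
wrist_force: [0.7, -0.1, -0.1]
gripper_width: -0.001
gripper_force: 0.0
```

```bash
python3 st.py
```

```text
t 5.8333 tcp [ 0.4509 -0.3677  0.0507] jig mm -48.009533532270716 -59.70507758804593 F [ 0.6835 -0.0876 -0.0781]
no brass
```

Emit:
{"op": "drive_tool", "data": {"rows": [[0,3,8,0,0,0,0],[0,3,8,0,0,0,0],[0,4,7,0,0,0,0],[0,4,7,0,0,0,0],[0,5,6,0,0,0,0]]}}

```text
time_s: 6.3
tcp_pos: [0.4601, -0.3255, 0.0493]
ee_rot: [[0.758, -0.653, -0.012], [-0.653, -0.758, 0.004], [-0.012, 0.005, -1.0]]
wrist_force: [-11.4, 1.5, 5.4]
gripper_width: 0.006
gripper_force: 4.5
```

```bash
python3 st.py
```

```text
t 6.3 tcp [ 0.4601 -0.3255  0.0493] jig mm -68.6766951550127 -21.75825801802898 F [-11.3535   1.4566   5.3709]
brass 17 r 30.201225238786453 ang jig 157.87792527404633
```

Emit:
{"op": "drive_tool", "data": {"rows": [[0,9,2,0,0,0,0],[0,8,4,0,0,0,0]]}}

```text
time_s: 6.52
tcp_pos: [0.4816, -0.3206, 0.0498]
ee_rot: [[0.758, -0.652, -0.003], [-0.652, -0.758, 0.001], [-0.003, 0.001, -1.0]]
wrist_force: [-2.7, 4.1, 1.7]
gripper_width: 0.007
gripper_force: 4.5
```

```bash
python3 st.py
```

```text
t 6.5167 tcp [ 0.4816 -0.3206  0.0498] jig mm -55.673318794248914 -4.069335254155979 F [-2.7368  4.1365  1.6514]
brass 4 r 26.921754245705458 ang jig 133.01809803590973
```

Emit:
{"op": "drive_tool", "data": {"rows": [[0,-15,13,0,0,0,0],[0,-15,13,0,0,0,0],[0,0,0,0,0,0,0],[0,0,0,0,0,0,0]]}}

```text
time_s: 6.9
tcp_pos: [0.4536, -0.2951, 0.0505]
ee_rot: [[0.759, -0.651, 0.002], [-0.651, -0.759, -0.001], [0.002, -0.001, -1.0]]
wrist_force: [-0.3, -0.6, 0.6]
gripper_width: 0.003
gripper_force: 0.0
```

```bash
python3 st.py
```

```text
t 6.9 tcp [ 0.4536 -0.2951  0.0505] jig mm -93.49746684509539 -3.084068713117419 F [-0.29   -0.5786  0.5568]
brass 24 r 29.720477674828707 ang jig 120.25764739698282
```

Emit:
{"op": "drive_tool", "data": {"rows": [[0,-18,-21,0,0,0,0],[0,-18,-21,0,0,0,0],[0,15,-13,0,0,0,0],[0,14,-12,0,0,0,0],[0,0,0,0,0,0,0]]}}

```text
time_s: 7.37
tcp_pos: [0.4497, -0.3662, 0.0507]
ee_rot: [[0.758, -0.653, 0.006], [-0.653, -0.758, -0.004], [0.007, -0.001, -1.0]]
wrist_force: [1.4, -0.5, 0.8]
gripper_width: 0.003
gripper_force: 0.0
```

Emit:
{"op": "drive_tool", "data": {"rows": [[0,0,0,0,0,0,0],[0,5,6,0,0,0,0],[0,5,6,0,0,0,0],[0,5,6,0,0,0,0],[0,6,5,0,0,0,0]]}}

```text
time_s: 7.78
tcp_pos: [0.461, -0.338, 0.049]
ee_rot: [[0.757, -0.653, -0.013], [-0.653, -0.758, 0.004], [-0.012, 0.005, -1.0]]
wrist_force: [-9.8, -2.9, 1.1]
gripper_width: 0.005
gripper_force: 4.1
```

```bash
python3 st.py
```

```text
t 7.7833 tcp [ 0.461 -0.338  0.049] jig mm -59.861355626328155 -30.660975545470656 F [-9.7828 -2.9172  1.0963]
brass 22 r 29.170631177823743 ang jig 105.24107164514177
```

Engaged well on the lobe; carry on.

Emit:
{"op": "drive_tool", "data": {"rows": [[0,6,5,0,0,0,0],[0,6,5,0,0,0,0],[0,5,6,0,0,0,0]]}}

```text
time_s: 8.08
tcp_pos: [0.4803, -0.3219, 0.0491]
ee_rot: [[0.757, -0.653, -0.008], [-0.653, -0.758, 0.003], [-0.008, 0.003, -1.0]]
wrist_force: [-5.1, 3.1, 1.1]
gripper_width: 0.006
gripper_force: 3.0
```

```bash
python3 st.py
```

```text
t 8.0833 tcp [ 0.4803 -0.3219  0.0491] jig mm -55.7892568445478 -5.826893487677465 F [-5.0883  3.1441  1.1281]
brass 22 r 29.09166775605151 ang jig 76.84774591765031
```

Emit:
{"op": "drive_tool", "data": {"rows": [[0,-15,13,0,0,0,0],[0,-15,13,0,0,0,0],[0,0,0,0,0,0,0],[0,0,0,0,0,0,0]]}}

```text
time_s: 8.47
tcp_pos: [0.4539, -0.2969, 0.0505]
ee_rot: [[0.759, -0.651, 0.001], [-0.651, -0.759, -0.0], [0.001, -0.0, -1.0]]
wrist_force: [1.1, -0.9, 0.2]
gripper_width: 0.005
gripper_force: 0.0
```

```bash
python3 st.py
```

```text
t 8.4667 tcp [ 0.4539 -0.2969  0.0505] jig mm -92.1389564747193 -4.284708237603231 F [ 1.1055 -0.8908  0.2138]
brass 23 r 29.28243365110077 ang jig 60.604771690157676
```

Three clicks done; one more, same way.

Emit:
{"op": "drive_tool", "data": {"rows": [[0,-18,-20,0,0,0,0],[0,-18,-20,0,0,0,0],[0,14,-13,0,0,0,0],[0,14,-12,0,0,0,0],[0,0,0,0,0,0,0]]}}

```text
time_s: 8.93
tcp_pos: [0.4494, -0.3661, 0.0507]
ee_rot: [[0.758, -0.653, 0.005], [-0.653, -0.758, -0.003], [0.006, -0.001, -1.0]]
wrist_force: [0.9, -0.6, -0.2]
gripper_width: 0.005
gripper_force: 0.0
```

Emit:
{"op": "drive_tool", "data": {"rows": [[0,0,0,0,0,0,0],[0,5,6,0,0,0,0],[0,5,6,0,0,0,0],[0,5,6,0,0,0,0],[0,6,5,0,0,0,0]]}}

```text
time_s: 9.35
tcp_pos: [0.4609, -0.338, 0.049]
ee_rot: [[0.757, -0.653, -0.013], [-0.653, -0.758, 0.004], [-0.013, 0.005, -1.0]]
wrist_force: [-10.3, -2.6, 1.9]
gripper_width: 0.004
gripper_force: 4.2
```

Emit:
{"op": "drive_tool", "data": {"rows": [[0,6,5,0,0,0,0],[0,6,5,0,0,0,0],[0,4,6,0,0,0,0]]}}

```text
time_s: 9.6
tcp_pos: [0.48, -0.3221, 0.0489]
ee_rot: [[0.758, -0.653, -0.006], [-0.653, -0.758, 0.003], [-0.007, 0.002, -1.0]]
wrist_force: [-3.1, 0.6, -1.9]
gripper_width: 0.007
gripper_force: 2.2
```

```bash
python3 st.py
```

```text
t 9.6 tcp [ 0.48   -0.3221  0.0489] jig mm -55.891535945899605 -6.180342542567201 F [-3.0879  0.6321 -1.9444]
no brass
```

Emit:
{"op": "drive_tool", "data": {"rows": [[0,-15,13,0,0,0,0],[0,-15,13,0,0,0,0],[0,0,0,30,0,0,0],[0,0,0,40,0,0,0],[0,0,0,40,0,0,0]]}}

```text
time_s: 10.07
tcp_pos: [0.4528, -0.2969, 0.1611]
ee_rot: [[0.759, -0.651, -0.0], [-0.651, -0.759, -0.0], [-0.0, 0.0, -1.0]]
wrist_force: [1.9, -1.5, 0.1]
gripper_width: 0.009
gripper_force: 0.0
```

Emit:
{"op": "drive_tool", "data": {"rows": [[0,0,0,10,0,0,0],[0,0,0,0,0,0,0]]}}

```text
time_s: 10.23
tcp_pos: [0.4561, -0.2983, 0.175]
ee_rot: [[0.759, -0.651, 0.012], [-0.651, -0.759, -0.004], [0.012, -0.004, -1.0]]
wrist_force: [1.1, -1.0, -1.0]
gripper_width: 0.006
gripper_force: 0.0
```

```bash
python3 st.py; python3 -c "
from h import *
A=capture('scene');B=capture('top')
a=A['frame'][170:270,260:370];b=B['frame'][190:290,225:335]
cv2.imwrite('pics/g.png',cv2.resize(np.hstack([a,b]),(792,360),interpolation=cv2.INTER_CUBIC)[:,:,::-1])"
```

```text
t 10.2333 tcp [ 0.4561 -0.2983  0.175 ] jig mm -89.5898368795853 -3.8557072094600944 F [ 1.054  -0.9957 -1.0381]
no brass
```

View pics/g.png

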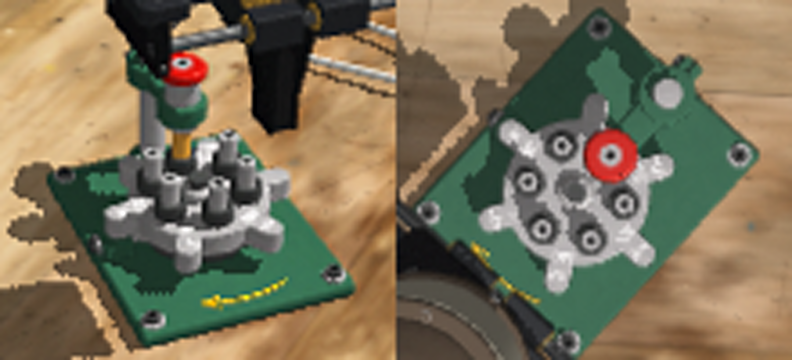

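Emit:
{"op": "drive_tool", "data": {"rows": [[0,31,-25,0,0,0,0],[0,31,-25,0,0,0,0],[0,30,-25,0,0,0,0],[0,0,0,0,0,0,0],[0,0,0,0,0,0,0]]}}

```text
time_s: 10.8
tcp_pos: [0.5447, -0.3733, 0.1657]
ee_rot: [[0.757, -0.653, -0.005], [-0.653, -0.757, 0.003], [-0.006, 0.001, -1.0]]
wrist_force: [-0.1, 0.8, -1.0]
gripper_width: 0.008
gripper_force: 0.0
```

Emit:
{"op": "drive_tool", "data": {"rows": [[0,4,0,-8,0,0,0],[0,0,0,-8,0,0,0],[0,0,0,-4,0,0,0],[0,0,0,0,0,0,0]]}}

```text
time_s: 11.13
tcp_pos: [0.5471, -0.3719, 0.1484]
ee_rot: [[0.758, -0.652, -0.003], [-0.652, -0.758, 0.002], [-0.003, 0.001, -1.0]]
wrist_force: [-0.1, -0.5, 0.5]
gripper_width: 0.003
gripper_force: 0.0
```

Emit:
{"op": "drive_tool", "data": {"rows": [[0,1,-1,-5,0,0,0],[0,0,0,-5,0,0,0],[0,0,0,-5,0,0,0],[0,0,0,-4,0,0,0],[0,0,0,0,0,0,0]]}}

```text
time_s: 11.55
tcp_pos: [0.5496, -0.374, 0.1306]
ee_rot: [[0.758, -0.652, 0.0], [-0.652, -0.758, -0.0], [0.0, -0.0, -1.0]]
wrist_force: [-0.4, 0.1, -0.6]
gripper_width: 0.005
gripper_force: 0.0
```

Emit:
{"op": "drive_tool", "data": {"rows": [[0,0,0,-3,0,0,0],[0,0,0,-3,0,0,0],[0,0,0,-1,0,0,0]]}}

```text
time_s: 11.8
tcp_pos: [0.5497, -0.3741, 0.1254]
ee_rot: [[0.758, -0.652, 0.0], [-0.652, -0.758, -0.001], [0.001, 0.0, -1.0]]
wrist_force: [-2.8, 4.3, 11.6]
gripper_width: 0.005
gripper_force: 6.1
```

Emit:
{"op": "drive_tool", "data": {"rows": [[0,0,0,-2,0,0,0],[0,0,0,0,0,0,0]]}}

```text
time_s: 11.97
tcp_pos: [0.5497, -0.3741, 0.1254]
ee_rot: [[0.759, -0.652, 0.001], [-0.652, -0.759, -0.001], [0.002, 0.001, -1.0]]
wrist_force: [-3.3, 6.0, 15.4]
gripper_width: 0.004
gripper_force: 7.3
```

At its stop (TCP 0.1254 → cap 106 mm, force rising with no more travel). Lift off and check.

Emit:
{"op": "drive_tool", "data": {"rows": [[0,0,0,10,0,0,0],[0,0,0,30,0,0,0],[0,0,0,40,0,0,0],[0,-30,25,20,0,0,0],[0,-30,25,0,0,0,0]]}}

```text
time_s: 12.38
tcp_pos: [0.4938, -0.3269, 0.2253]
ee_rot: [[0.758, -0.653, 0.009], [-0.653, -0.758, -0.005], [0.01, -0.002, -1.0]]
wrist_force: [0.9, 0.5, -0.0]
gripper_width: 0.007
gripper_force: 0.0
```

Emit:
{"op": "drive_tool", "data": {"rows": [[0,-30,25,0,0,0,0],[0,-30,25,0,0,0,0],[0,0,0,0,0,0,0],[0,0,0,0,0,0,0]]}}

```text
time_s: 12.72
tcp_pos: [0.4292, -0.2743, 0.2211]
ee_rot: [[0.758, -0.652, -0.0], [-0.652, -0.758, 0.0], [-0.0, -0.0, -1.0]]
wrist_force: [1.2, 0.1, 0.9]
gripper_width: 0.006
gripper_force: 0.0
```

```bash
python3 st.py; python3 -c "
from h import *
A=capture('scene');B=capture('top')
a=A['frame'][170:270,260:370];b=B['frame'][190:290,225:335]
cv2.imwrite('pics/i.png',cv2.resize(np.hstack([a,b]),(792,360),interpolation=cv2.INTER_CUBIC)[:,:,::-1])
f=B['frame'].astype(int);m=(f[...,0]>150)&(f[...,1]<70);m[:215]=0;m[250:]=0;m[:,:270]=0;m[:,300:]=0
v,u=np.nonzero(m);print(np.median([world(B,(x,y))[2] for x,y in zip(u,v)]))"
```

```text
t 12.7167 tcp [ 0.4292 -0.2743  0.2211] jig mm -125.58409796341213 -3.3597198123592986 F [1.2222 0.0693 0.9394]
no brass
0.10671351010623926
```

View pics/i.png

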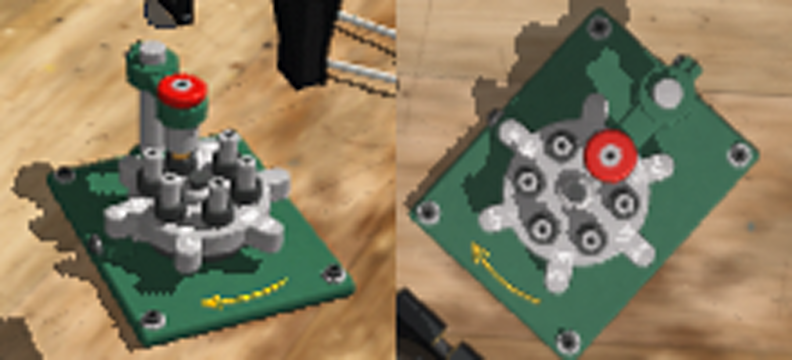

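The cap is down (top at 106.7 mm), the sleeve is over the brass stud, and the gripper is clear of everything.

```bash
python3 -c "
from station import *
print(finish_job())"
```

```text
the job is handed in; nothing more can be done
None
```

The job is handed in: I turned the star wheel four clicks clockwise until the brass stud sat under the drill guide, then pressed the red cap to its stop (measured cap top about 107 mm, 106 expected) and left it down, with the arm clear and about 13 s of the 54 s used.

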